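Put a mixed delivery away in the stock trays

TASK

A mixed handful of stock stands loose on the stockroom bench: two amber bottles, two cans and one oblong spice tin. Put each one away upright in an empty space of the tray that already holds its kind (bottles in the cells of the carton, cans in the low cardboard tray, the spice tin in the free bay of the white divided tray), setting it down on the tray's floor rather than dropping it. Leave the milk jug and the can that is already in its tray standing where they are.

Things in the scene. Friction and masses are not known exactly. Their poses are not given: they have to be found in the camera images.
- bottle0: small amber glass bottle, full: body 49 mm in diameter to 72 mm up, rounded shoulder to 87 mm, black screw cap 26 mm in diameter from 85 mm to the top at 115 mm; 0.2 kg; can be taken by the cap from any side. Origin: centre of its underside, z up its axis. Loose on the bench, to put away; alike with bottle1, either may take either free cell.
- bottle1: small amber glass bottle, full: body 49 mm in diameter to 72 mm up, rounded shoulder to 87 mm, black screw cap 26 mm in diameter from 85 mm to the top at 115 mm; 0.2 kg; can be taken by the cap from any side. Origin: centre of its underside, z up its axis. Loose on the bench, to put away.
- can0: small food can, cylinder 53 mm in diameter, 88 mm tall, steel ends, pale paper label, 0.19 kg. Origin: centre of its underside, z up its axis. Loose on the bench, to put away; alike with can1, either may take either space.
- can1: small food can, cylinder 53 mm in diameter, 88 mm tall, steel ends, pale paper label, 0.19 kg. Origin: centre of its underside, z up its axis. Loose on the bench, to put away.
- tin0: oblong spice tin, loose on the bench, to put away: 60 mm long (its x), 36 mm wide (its y), body 84 mm tall, low white lid 54 x 30 mm up to 90 mm; 0.1 kg. Origin: centre of its underside, z up. Take it by its narrow ends (60 mm apart): in the tray its broad sides are close to its neighbours. It may stand either way round.
- carton: brown bottle carton, fixed, open on top, 144 x 144 mm, 65 mm high, walls and floor 4 mm, a full-height cross of dividers: four cells 66 x 66 mm centred at x, y = +-35 mm. Like bottles stand in the cells (+35, +35) and (-35, -35) mm; (+35, -35) and (-35, +35) mm are free. Origin: centre of its underside; cell floor 4 mm above it.
- can_tray: low brown cardboard tray, fixed, no dividers, 76 mm (x) by 206 mm (y), 30 mm high, walls and floor 3 mm, for one row of three cans along y. A can stands at its +y end (y = +69.5 mm); two more fit, e.g. at x = 0, y = +4 and -64 mm. Fingers have room on the +-x sides above the wall. Origin: centre of its underside; inner floor 3 mm above it.
- tin_tray: white plastic tray, fixed, 82 mm (x) by 168 mm (y), 35 mm high, walls and floor 3 mm, two dividers: three bays along y, each 76 (x) by 52 (y) mm. Like tins stand in the end bays (y = +-55 mm), long side along x; the middle bay (0, 0) is free for the tin, set the same way. Fingers have room on the +-x sides above the wall. Origin: centre of its underside; floor 3 mm above it.
- can_old: small food can, cylinder 53 mm in diameter, 88 mm tall, steel ends, pale paper label, 0.19 kg. Origin: centre of its underside, z up its axis. It already stands at the +y end of the can tray and stays there.
- jug: empty stainless-steel milk jug, 74 mm in diameter at the foot, 85 mm tall, wire handle reaching 62 mm from the axis towards its -x; loose, 0.25 kg; stands among the things to put away, not part of the job. Origin: centre of its underside.
Things that resemble listed ones, but are neither listed nor needed, are in the scene too. What is shaped like the jug but blue is not meant.

How it is judged (in metres and radians):
At the end, for the whole second after the job is handed in: Every loose bottle, can and tin stands upright (0.12 rad), at rest and released on the floor of its own tray: bottles in carton cells, cans within 20 mm of the tray's middle line, tin in the middle bay within 20 x 15 mm and 0.35 rad; jug and old can upright, within 30 mm of their start (x of bottle0 in the frame of carton between -0.05 and 0.05 m and y of bottle0 in the frame of carton between -0.05 and 0.05 m and z of bottle0 in the frame of carton between -0.002 and 0.01 m and angle between each of bottle0, bottle1, can0, can1, tin0, can_old, jug's own z axis and vertical below 0.12 rad and linear speed of each of bottle0, bottle1, can0, can1, tin0 below 0.02 m/s and angular speed of each of bottle0, bottle1, can0, can1, tin0 below 0.2 rad/s and x of bottle1 in the frame of carton between -0.05 and 0.05 m and y of bottle1 in the frame of carton between -0.05 and 0.05 m and z of bottle1 in the frame of carton between -0.002 and 0.01 m and x of can0 in the frame of can_tray between -0.02 and 0.02 m and y of can0 in the frame of can_tray between -0.085 and 0.085 m and z of can0 in the frame of can_tray between -0.002 and 0.01 m and x of can1 in the frame of can_tray between -0.02 and 0.02 m and y of can1 in the frame of can_tray between -0.085 and 0.085 m and z of can1 in the frame of can_tray between -0.002 and 0.01 m and x of tin0 in the frame of tin_tray between -0.02 and 0.02 m and y of tin0 in the frame of tin_tray between -0.015 and 0.015 m and z of tin0 in the frame of tin_tray between -0.002 and 0.01 m and angle between the x axis of tin0 and the x axis of tin_tray, either way round below 0.35 rad and distance of each of can_old, jug from where it was at the start of the episode below 0.03 m); the robot touches nothing.
It fails at once if a bottle is dropped or knocked over (faster than 0.8 m/s while no finger touches it) ((linear speed of bottle0 above 0.8 m/s and contact force between bottle0 and the fingers below 0.05 N) or (linear speed of bottle1 above 0.8 m/s and contact force between bottle1 and the fingers below 0.05 N)).
It fails at once if a can is dropped or knocked over (faster than 0.8 m/s while no finger touches it) ((linear speed of can0 above 0.8 m/s and contact force between can0 and the fingers below 0.05 N) or (linear speed of can1 above 0.8 m/s and contact force between can1 and the fingers below 0.05 N)).
It fails at once if the spice tin is dropped or knocked over (faster than 0.8 m/s while no finger touches it) ((linear speed of tin0 above 0.8 m/s and contact force between tin0 and the fingers below 0.05 N)).
It fails at once if the milk jug is moved more than 30 mm or knocked over (distance of jug from where it was at the start of the episode above 0.03 m or angle between jug's own z axis and vertical above 0.5 rad).
It fails at once if the can already in the tray is moved more than 30 mm or knocked over (distance of can_old from where it was at the start of the episode above 0.03 m or angle between can_old's own z axis and vertical above 0.5 rad).
It also fails if it takes over 136 s, if anything falls off the work surface, if the arm or the gripper's body presses on something with over 40 N, if the wrist force passes 120 N, or if a joint passes its speed limit or range.

ROBOT

A 6-joint arm with a two-finger parallel gripper is mounted at the origin on the work surface. World frame = base frame: x ahead of the robot, y to its left, z up, the work surface at z = 0. Lengths are in mm, angles in rad, forces in N, time in s.
With the tool pointing down it reaches from about 275 to 750 mm from the base axis. Payload 10.2 kg.
Tool frame: the origin (TCP) lies at the very end of the fingers, on their centre line; the grasp point (between the pads) lies 19 mm behind it (ctrl.hold_point_z is the distance from the TCP to the grasp point, in mm); z points along the fingers, y is the direction in which the jaws open and shut (so a half turn about z gives the same grasp; the last joint's range is limited). The gripper opens to 85 mm and grips with 20 to 120 N. Pads are 22 mm wide; open, the fingers measure 114 mm over their backs; the gripper's body (76 mm by 85 mm) begins 54 mm behind the grasp point. The pads swing forward as they close: fully open they stand 13 mm farther back than shut.
Start: joints at [-1.519, 0.313, 1.498, -0, 1.331, -0.223], TCP at [142.448, -505.312, 231.294] pointing down, gripper open.
Joint ranges: [-2.94, 2.94], [-0.97, 2.17], [0.19, 2.56], [-1.23, 4.37], [0.02, 3.11], [-2.88, 2.88]. Speed limits (rad/s): [2.39, 2.39, 3.01, 3.14, 3.14, 3.14].

INTERFACE

Orientations are given as a unit quaternion [w, x, y, z].
In Python, from rig import readout, cams, workorder, spotter, ctrl gives the robot as it stands.
- The arm moves only by the tool step_arm, never from a script. Its argument "plan" is text: rows parted by semicolons, each of 5 numbers parted by spaces: the shift along the tool's x, y, z in cm, then the turn about the tool's z in degrees, then the opening in per cent of the stroke, from 0 (shut) to 100 (fully open). In form: x y z twist gripper; .... A call has 1 to 10 rows; each row is the pose to reach, as a shift and turn from the pose commanded when the call began, along the tool's axes at that moment; what a row does not reach only later rows make up. A row lasts 1/10 s, in which the tool goes at most 50 mm and 8.59 degrees, less where a joint would pass 70% of its speed; a pose out of reach is approached as far as the arm can. A call with a gripper value outside its range is refused whole. The fingers move at their own pace and stop on an object; "grip_force" is the grip in N (left out, the last holds). Time passes only in rows, so rows that repeat a pose let the fingers close. It gives the time, the measured TCP pose, the force and the opening at its end, in the units of the state.
- readout.sense(): the state, without advancing time (a new reading comes with each control period).
- cams.capture(name): name is "scene" or "side" or "wrist"; returns (picture, depth): 480x640x3 uint8, red, green, blue; 480x640 float32, mm along the optical axis (not along the pixel's ray), 0 where there is no reading.
- cams.camera_info(name): a dict with "vfov" (degrees; the focal length in pixels is half the picture's height over the tangent of half this angle, whatever the lens; pixels are square), "cx", "cy" (the principal point, pixels), "rvec" (rotation vector, rad) and "tvec" (3), from world to camera coordinates, as OpenCV has them. Camera axes: x right, y down, z forward; pixel columns grow to the right and rows downward; lengths in mm; the calibration is good to about 2 mm. The wrist camera is an equidistant fisheye: a pixel r from the principal point sees the ray r / f radians off the axis. A picture is of the moment at which its call begins: read the wrist's pose just before it. camera_info takes no time and is no camera call; for the wrist camera it gives the pose at the moment of the call.
- workorder.finish_job(): hands the job in, once; it reports no verdict.
Trained networks look in the newest picture that a camera, given by its name, has taken for a name from the list of things; names that differ only in an ending like _2 or _b are one class to them, and where a whole thing is asked for, a point or a joint stands for the part that bears it (a point fixed in the world has none). Each returns a list of dicts, best first, with "conf" (0 to 1); they miss things now and then, are a little off and sometimes report something else, mostly with a low value. They report only what shows in the picture. A call takes as long as a camera call. They do not tell look-alikes from the thing itself.
- spotter.regions_of(camera, target): "pixels" (480x640 bool, what is visible of it) and "extent" ([centre column, centre row, width, height] in pixels, round what is visible of it).
The state is a dict: "time_s": time; "joints": joint angles; "dq": joint speeds; "tau": joint torques, N m; "eef_pos": TCP position; "ee_rot": TCP orientation; "force": force on the tool from outside, world axes, zero at the start; "wrist_torque": the same for the moment, N m; "grip_width": opening from 0.0 (shut) to 1.0 (fully open).
Only numpy, scipy, OpenCV 4.12 (cv2) and the standard library are available. Lean on these libraries where they do the work, as an engineer would, in place of code of your own. Each camera call takes 0.05 s, during which the arm holds its last target. There are 200 camera calls.

## Working session

There is one attempt and no reset: what is moved stays moved. The work goes in short steps, Python scripts to look and compute and a tool call to move; the robot and the scene stay as the last step left them, time stands still between calls to the robot, and variables do not carry over. Pictures are saved under pics/ and viewed, about 12 in all and at most 16, crops included, and the job is handed in when it is done.

Besides the shell and the picture viewer there is one more tool, called after ">>>" in YAML: its name, and indented under it one key for each argument. step_arm: Moves the arm, as the interface text tells. Its arguments: {"type":"object","properties":{"plan":{"type":"string"},"grip_force":{"type":"number"}},"required":["plan"]}

```bash
mkdir -p pics; ls
cat > h.py <<'E'
import numpy as np, cv2
from rig import readout, cams, workorder, spotter, ctrl
def cap(n,f=None):
    info=cams.camera_info(n); p,d=cams.capture(n)
    if f: cv2.imwrite('pics/'+f,p[:,:,::-1])
    return p,d,info
def world(d,info,fish=False):
    H,W=d.shape; f=H/2/np.tan(np.radians(info['vfov'])/2)
    u,v=np.meshgrid(np.arange(W),np.arange(H)); x=(u-info['cx'])/f; y=(v-info['cy'])/f
    if fish:
        r=np.hypot(x,y)+1e-9; s=np.tan(np.minimum(r,1.5))/r; x=x*s; y=y*s
    P=np.dstack([x*d,y*d,d]); R=cv2.Rodrigues(np.array(info['rvec'],float))[0]
    Pw=(P-np.array(info['tvec'],float).reshape(3))@R
    Pw[d<=0]=np.nan
    return Pw
E
python3 - <<'E'
from h import *
s=readout.sense(); print({k:np.round(v,3) for k,v in s.items()})
for n in ['scene','side']:
    p,d,i=cap(n,n+'0.png'); W=world(d,i); R=cv2.Rodrigues(np.array(i['rvec'],float))[0]
    print(n,i['vfov'],'campos',-R.T@np.array(i['tvec']).ravel())
    for t in ['bottle0','can0','tin0','carton','can_tray','tin_tray','jug']:
        for r in spotter.regions_of(n,t):
            m=r['pixels']; q=W[m]; q=q[~np.isnan(q[:,0])]
            if len(q)==0: continue
            zt=np.percentile(q[:,2],97); top=q[q[:,2]>zt-6]
            print(t,round(r['conf'],2),np.round(r['extent']),'ztop',round(zt),'topmid',np.round((np.percentile(top,2,axis=0)+np.percentile(top,98,axis=0))/2),'ext',np.round(np.ptp(top,axis=0)))
E
```

```text
pics
{'time_s': np.float64(0.0), 'joints': array([-1.519,  0.313,  1.498,  0.   ,  1.331, -0.223]), 'dq': array([-0.001,  0.001, -0.   ,  0.001, -0.001,  0.001]), 'tau': array([ 0.0000e+00, -4.1227e+01, -2.5974e+01, -0.0000e+00,  4.0000e-03,
       -0.0000e+00]), 'eef_pos': array([ 142.445, -505.031,  230.721]), 'ee_rot': array([-0.001,  0.991,  0.137,  0.   ]), 'force': array([-0.864,  0.302, -0.14 ]), 'wrist_torque': array([ 0.019, -0.023, -0.057]), 'grip_width': np.float64(1.001)}
scene 49.85534071313097 campos [1187.98481416  441.78398529 1019.68698767]
bottle0 0.91 [266. 196.  22.  40.] ztop 115 topmid [455. -71. 113.] ext [29. 24.  8.]
bottle0 0.65 [234. 177.  19.  44.] ztop 115 topmid [ 428. -176.  114.] ext [27. 25.  9.]
bottle0 0.44 [213. 148.  26.  36.] ztop 90 topmid [ 349. -296.   88.] ext [54. 55.  9.]
can0 0.89 [314. 223.  26.  39.] ztop 90 topmid [470.  72.  88.] ext [54. 52.  9.]
tin0 0.75 [365. 218.  21.  41.] ztop 92 topmid [411. 181.  90.] ext [59. 40.  9.]
tin0 0.35 [424. 218.  31.  45.] ztop 85 topmid [347. 310.  84.] ext [77. 63. 11.]
carton 0.67 [152. 197.  83.
[... 788 characters left out ...]
2.  89.] ext [52. 52.  8.]
tin0 0.87 [329. 291.  38.  54.] ztop 93 topmid [408. 180.  91.] ext [60. 43.  8.]
carton 0.56 [437. 156.  82.  57.] ztop 66 topmid [ 554. -346.   64.] ext [351. 421. 262.]
can_tray 0.87 [213. 312. 108.  99.] ztop 31 topmid [541. 340.  29.] ext [132. 218.   9.]
tin_tray 0.87 [312. 212.  78.  49.] ztop 36 topmid [642.  15.  34.] ext [ 88. 169.  10.]
jug 0.91 [169. 252.  55.  52.] ztop 86 topmid [700. 329.  84.] ext [64. 98.  9.]
jug 0.63 [158. 420.  66.  83.] ztop 86 topmid [397. 525.  84.] ext [63. 82.  9.]
jug 0.58 [302. 357.  52.  68.] ztop 86 topmid [341. 310.  84.] ext [92. 62. 10.]
jug 0.43 [328. 290.  40.  52.] ztop 93 topmid [407. 180.  91.] ext [60. 39.  8.]
```

Run:
```python
import cv2
a=cv2.imread('pics/scene0.png'); cv2.imwrite('pics/sc_crop.png',cv2.resize(a[110:390,120:560],(800,509)))
a=cv2.imread('pics/side0.png'); cv2.imwrite('pics/si_crop.png',cv2.resize(a[120:480,100:560],(767,600)))
```

```text
(no output)
```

View pics/sc_crop.png

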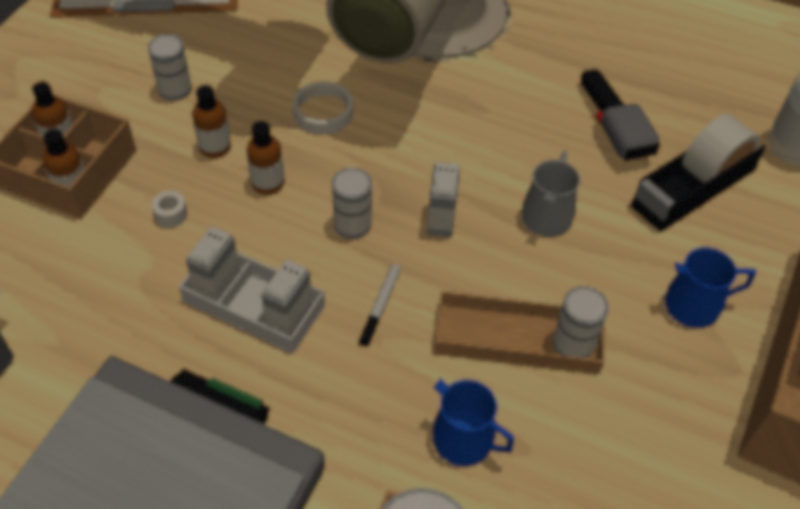

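View pics/si_crop.png

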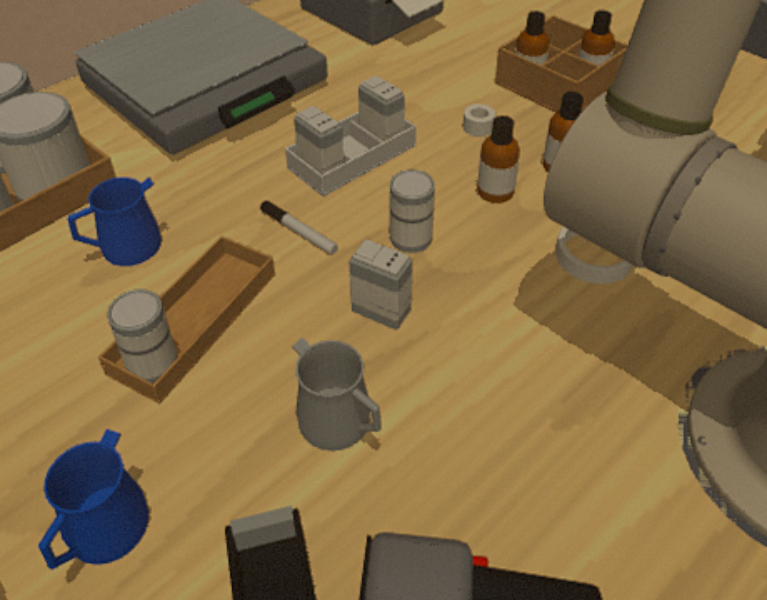

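The crops show these loose things to take (scene-crop pixels):
- bottles at (210,120) and (264,157)
- cans at (170,65) and (352,200)
- tin at (443,200)

These could be mistaken for them and must be left alone:
- bottles in the carton at (45,110) and (60,155)
- can in the tray at (583,320)
- tins in the white tray at (210,260) and (287,295)
- steel jug at (550,195)
- blue jugs at (700,285) and (467,420)

Next I'll fit the tray rectangles and the object tops.

```bash
cat > m.py <<'E'
from h import *
def rect(P,c,r,z0,z1):
    m=(np.hypot(P[:,0]-c[0],P[:,1]-c[1])<r)&(P[:,2]>z0)&(P[:,2]<z1)
    q=P[m][:,:2].astype(np.float32)
    (x,y),(w,h),a=cv2.minAreaRect(q); return len(q),np.round([x,y,w,h,a],1)
def circ(P,c,r,z0,z1):
    m=(np.hypot(P[:,0]-c[0],P[:,1]-c[1])<r)&(P[:,2]>z0)&(P[:,2]<z1); q=P[m][:,:2].astype(np.float32)
    return (len(q),)+(np.round(np.r_[cv2.minEnclosingCircle(q)[0],cv2.minEnclosingCircle(q)[1]],1),) if len(q)>3 else None
E
python3 - <<'E'
from m import *
C={}
for n in ['scene','side']:
    p,d,i=cap(n); P=world(d,i).reshape(-1,3); P=P[~np.isnan(P[:,0])]; C[n]=P
    print(n)
    for k,c,r,z0,z1 in [('carton',(557,-344),115,40,67),('can_tray',(547,341),125,18,34),('tin_tray',(644,15),105,25,38),('tin',(410,181),50,78,88),('tinlid',(410,181),50,88,97)]:
        print(k,rect(P,c,r,z0,z1))
    for k,c,z in [('bA',(455,-71),115),('bB',(428,-176),115),('c1',(349,-296),88),('c0',(469,72),88),('jug',(347,310),85),('cold',(570,408),88),('tb1',(540,-360),115),('tb2',(580,-330),115)]:
        print(k,circ(P,c,70 if z<100 else 35,z-4,z+5))
E
```

```text
scene
carton (1543, array([ 557.1, -346.8,  148. ,  150.9,    2.1]))
can_tray (767, array([583.2, 354.2, 163.9, 206.8,  18.6]))
tin_tray (606, array([643. ,  15.1, 168.6,  86.3,  87.6]))
tin (150, array([411.6, 180.3,  63.3,  35.8,  18. ]))
tinlid (155, array([411.4, 180.2,  55.1,  29.2,  17.2]))
bA (68, array([453.5, -70.5,  14.6]))
bB (61, array([ 426.9, -175.3,   14.4]))
c1 (210, array([ 348.7, -298.8,   29.9]))
c0 (307, array([469.7,  73.1,  28.3]))
jug (109, array([342.3, 306.8,  45.2]))
cold (376, array([523.5, 406.5,  27.6]))
tb1 (62, array([ 524.2, -380.1,   12.8]))
tb2 (69, array([ 590. , -310.4,   14.5]))
side
carton (1502, array([ 555.4, -346.3,  147.7,  150.5,    2.1]))
can_tray (1482, array([584.1, 352.1, 165.6, 208.7,  17.8]))
tin_tray (757, array([642.5,  13.5, 170.3,  86.8,  88.2]))
tin (215, array([398.6, 187.2,  65.8,  32.1,  46.1]))
tinlid (382, array([409.2, 178.1,  54.4,  31.7,  16.7]))
bA (92, array([453.2, -72.9,  14.3]))
bB (82, array([ 427.7, -177. ,   15.3]))
c1 None
c0 (421, array([468.1,  70.9,  27.5]))
jug (364, array([338.3, 308.5,  44.5]))
cold (433, array([521.6, 406.1,  27. ]))
tb1 (40, array([ 522. , -381.4,   12.6]))
tb2 (56, array([ 587.9, -311.5,   14.3]))
```

```bash
cat > go.py <<'E'
import sys
from h import *
from scipy.spatial.transform import Rotation as Ro
def go(x,y,z,jaw=None):
    s=readout.sense(); w=s['ee_rot']; R=Ro.from_quat([w[1],w[2],w[3],w[0]]).as_matrix(); e=np.array(s['eef_pos'])
    d=R.T@(np.array([x,y,z])-e)/10
    j=np.degrees(np.arctan2(R[1,1],R[0,1])); t=0
    if jaw is not None: t=-((jaw-j+90)%180-90)
    print('t',round(float(s['time_s']),2),'pos',np.round(e,1),'jaw',round(j,1),'q6',round(s['joints'][5],2),'grip',round(float(s['grip_width']),3),'F',np.round(s['force'],1),'| shift',np.round(d,2),'twist',round(t,1),'tiltz',np.round(R[:,2],3))
if __name__=='__main__':
    a=[float(v) if v!='-' else None for v in sys.argv[1:]]; go(*a)
E
python3 go.py 349 -298 200 -45
python3 - <<'E'
from m import *
for n in ['scene','side']:
    p,d,i=cap(n); P=world(d,i).reshape(-1,3); P=P[~np.isnan(P[:,0])]
    P=P[np.hypot(P[:,0]-700,P[:,1]-328)>80]; P=P[P[:,0]<640]
    print(rect(P,(544,340),118,18,34))
E
```

```text
t 0.9 pos [ 142.4 -505.3  231.3] jaw -74.3 q6 -0.22 grip 1.002 F [ 0.  -0.2 -1. ] | shift [ 25.51 -14.35   3.13] twist -29.3 tiltz [-0. -0. -1.]
(746, array([543.9, 341.2,  80.4, 206.5,  17.2]))
(1385, array([542.4, 339.7,  79.2, 207.5,  17.4]))
```

>>> step_arm:
  plan: "25.51 -14.35 3.1 -29.3 100;25.51 -14.35 3.1 -29.3 100;25.51 -14.35 3.1 -29.3 100;25.51 -14.35 3.1 -29.3 100;25.51 -14.35 3.1 -29.3 100;25.51 -14.35 3.1 -29.3 100;25.51 -14.35 3.1 -29.3 100;25.51 -14.35 3.1 -29.3 100;25.51 -14.35 3.1 -29.3 100;25.51 -14.35 3.1 -29.3 100"
  grip_force: 50

```text
time_s: 2.0
eef_pos: [348.4, -298.9, 200.4]
ee_rot: [0.0, 0.924, 0.382, -0.0]
force: [-0.4, -0.7, 0.0]
grip_width: 0.998
```

```bash
python3 go.py 349 -298.5 48 -45
python3 - <<'E'
from m import *
p,d,i=cap('wrist','w0.png'); W=world(d,i,True); P=W.reshape(-1,3); P=P[~np.isnan(P[:,0])]
print(circ(P,(349,-298),70,83,94))
E
```

```text
t 2.0 pos [ 348.4 -298.9  200.4] jaw -45.1 q6 -0.18 grip 0.998 F [-0.4 -0.7  0. ] | shift [7.000e-02 1.000e-02 1.524e+01] twist -0.1 tiltz [ 0. -0. -1.]
(4231, array([ 348.5, -299.1,   26.9]))
```

View pics/w0.png

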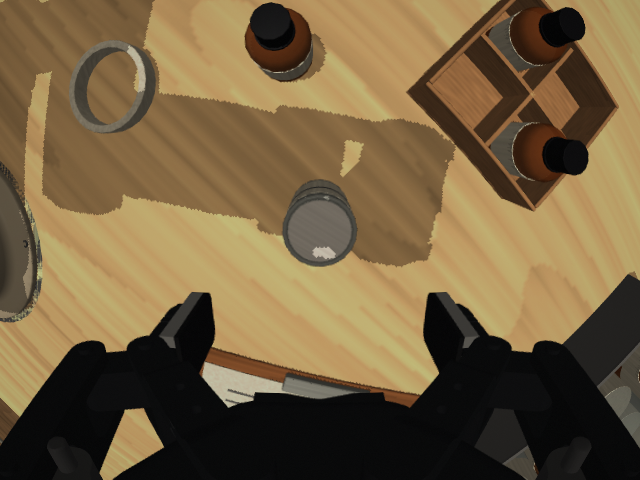

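The wrist view shows the can centred between the fingers (lid at px (320,230)), and its fitted position (348.5,-299.1) agrees with the earlier one. I'll descend and grip.

>>> step_arm:
  plan: "0 0 5 0 100;0 0 10 0 100;0 0 13 0 100;0 0 15.2 0 100;0 0 15.2 0 100;0 0 15.2 0 30;0 0 15.2 0 30;0 0 15.2 0 30;0 0 15.2 0 30;0 0 15.2 0 30"

```text
time_s: 3.05
eef_pos: [349.4, -298.7, 49.9]
ee_rot: [0.001, 0.924, 0.383, 0.0]
force: [-2.9, 1.4, 7.2]
grip_width: 0.61
```

>>> step_arm:
  plan: "0 0 0 0 30;0 0 0 0 30;0 0 -2 0 30;0 0 -5 0 30;0 0 -10 0 30;0 0 -14 0 30;0 0 -16 0 30;0 0 -16 0 30"

```text
time_s: 3.85
eef_pos: [349.7, -298.9, 211.5]
ee_rot: [0.003, 0.924, 0.383, 0.001]
force: [0.4, 0.4, -3.0]
grip_width: 0.608
```

```bash
python3 go.py 562.6 278.2 210 17.3
```

```text
t 3.85 pos [ 349.7 -298.9  211.5] jaw -44.9 q6 -0.18 grip 0.608 F [ 0.4  0.4 -3. ] | shift [ 55.88 -25.7   -0.09] twist -62.2 tiltz [ 0.004 -0.006 -1.   ]
```

>>> step_arm:
  plan: "55.9 -25.7 0 -62.2 30;55.9 -25.7 0 -62.2 30;55.9 -25.7 0 -62.2 30;55.9 -25.7 0 -62.2 30;55.9 -25.7 0 -62.2 30;55.9 -25.7 0 -62.2 30;55.9 -25.7 0 -62.2 30;55.9 -25.7 0 -62.2 30;55.9 -25.7 0 -62.2 30;55.9 -25.7 0 -62.2 30"

```text
time_s: 4.85
eef_pos: [521.9, 173.2, 206.8]
ee_rot: [-0.001, 0.593, 0.805, -0.001]
force: [1.6, -0.9, -2.8]
grip_width: 0.608
```

```bash
python3 go.py 562.6 278.2 150 17.3
```

```text
t 4.85 pos [521.9 173.2 206.8] jaw 17.3 q6 -0.19 grip 0.608 F [ 1.6 -0.9 -2.8] | shift [8.82 7.01 5.67] twist -0.0 tiltz [-0.002 -0.    -1.   ]
```

>>> step_arm:
  plan: "7 5.5 0 0 30;7 5.5 0 0 30;7 5.5 3 0 30;7 5.5 4 0 30;7 5.5 4 0 30;7 5.5 4 0 30;7 5.5 4 0 30"

```text
time_s: 5.55
eef_pos: [554.4, 253.7, 169.5]
ee_rot: [0.001, 0.594, 0.805, 0.001]
force: [-0.7, -0.3, -3.8]
grip_width: 0.605
```

```bash
python3 go.py 562.6 278.2 60 17.3
```

```text
t 5.55 pos [554.4 253.7 169.5] jaw 17.2 q6 -0.06 grip 0.605 F [-0.7 -0.3 -3.8] | shift [ 2.1   1.48 10.96] twist -0.1 tiltz [ 0.002  0.    -1.   ]
```

>>> step_arm:
  plan: "2.1 1.5 0 0 30;2.1 1.5 2 0 30;2.1 1.5 5 0 30;2.1 1.5 8 0 30;2.1 1.5 9.5 0 30;2.1 1.5 10.5 0 30;2.1 1.5 10.9 0 30;2.1 1.5 10.9 0 30;2.1 1.5 10.9 0 30"

```text
time_s: 6.45
eef_pos: [562.7, 278.9, 60.5]
ee_rot: [0.001, 0.593, 0.805, 0.001]
force: [-0.3, 0.0, -2.3]
grip_width: 0.611
```

```bash
python3 go.py 562.6 278.2 51 17.3
```

```text
t 6.45 pos [562.7 278.9  60.5] jaw 17.2 q6 -0.03 grip 0.611 F [-0.3  0.  -2.3] | shift [-0.06 -0.04  0.95] twist -0.1 tiltz [ 0.002  0.001 -1.   ]
```

>>> step_arm:
  plan: "0 0 0.3 0 30;0 0 0.5 0 30;0 0 0.7 0 30;0 0 0.8 0 30;0 0 0.8 0 30;0 0 0.8 0 30"

```text
time_s: 7.05
eef_pos: [562.2, 278.8, 52.9]
ee_rot: [0.0, 0.593, 0.805, 0.0]
force: [-4.7, -1.8, 10.3]
grip_width: 0.606
```

>>> step_arm:
  plan: "0 0 0 0 100;0 0 0 0 100;0 0 0 0 100;0 0 0 0 100;0 0 -3 0 100;0 0 -8 0 100;0 0 -13 0 100;0 0 -15 0 100;0 0 -15 0 100"

```text
time_s: 7.95
eef_pos: [563.2, 279.1, 205.0]
ee_rot: [0.002, 0.593, 0.805, 0.003]
force: [0.2, 0.3, -0.9]
grip_width: 1.002
```

```bash
python3 go.py 469 72 200 17.3;  python3 - <<'E'
from m import *
p,d,i=cap('wrist'); W=world(d,i,True); P=W.reshape(-1,3); P=P[~np.isnan(P[:,0])]
print('placed',circ(P,(562.6,278.2),33,86,100))
E
```

```text
t 7.95 pos [563.2 279.1 205. ] jaw 17.3 q6 -0.03 grip 1.002 F [ 0.2  0.3 -0.9] | shift [-16.99 -15.15   0.4 ] twist -0.0 tiltz [ 0.006  0.002 -1.   ]
placed (4194, array([562.1, 278. ,  27. ]))
```

Can 1 is placed. Next is the other can.

>>> step_arm:
  plan: "-17 -15.2 0 0 100;-17 -15.2 0 0 100;-17 -15.2 0 0 100;-17 -15.2 0 0 100;-17 -15.2 0 0 100;-17 -15.2 0 0 100;-17 -15.2 0 0 100;-17 -15.2 0 0 100"

```text
time_s: 8.8
eef_pos: [467.4, 72.1, 200.5]
ee_rot: [-0.001, 0.593, 0.805, -0.0]
force: [-0.3, -0.0, 0.2]
grip_width: 0.997
```

Run:
```python
from m import *
from go import go
p,d,i=cap('wrist'); W=world(d,i,True); P=W.reshape(-1,3); P=P[~np.isnan(P[:,0])]
n,c=circ(P,(469,72),45,83,94); print(c); go(c[0],c[1],48)
```

```text
[469.6  70.7  27. ]
t 8.85 pos [467.4  72.2 200.6] jaw 17.3 q6 -0.4 grip 0.999 F [-0.6  1.5 -0. ] | shift [-0.21  0.18 15.26] twist 0 tiltz [-0.001  0.    -1.   ]
```

>>> step_arm:
  plan: "-0.2 0.2 5 0 100;-0.2 0.2 10 0 100;-0.2 0.2 13 0 100;-0.2 0.2 15.2 0 100;-0.2 0.2 15.2 0 100;-0.2 0.2 15.2 0 30;-0.2 0.2 15.2 0 30;-0.2 0.2 15.2 0 30;-0.2 0.2 15.2 0 30;-0.2 0.2 15.2 0 30"

```text
time_s: 9.85
eef_pos: [470.7, 70.1, 50.7]
ee_rot: [0.001, 0.593, 0.805, 0.001]
force: [-0.8, 0.7, 5.8]
grip_width: 0.611
```

>>> step_arm:
  plan: "0 0 0 0 30;0 0 0 0 30;0 0 -2 0 30;0 0 -5 0 30;0 0 -10 0 30;0 0 -15 0 30;0 0 -16 0 30;0 0 -16 0 30"

```text
time_s: 10.65
eef_pos: [470.3, 70.0, 210.8]
ee_rot: [0.002, 0.593, 0.805, 0.001]
force: [-0.2, 0.4, -3.4]
grip_width: 0.61
```

```bash
python3 go.py 542.7 342.2 200 17.3
```

```text
t 10.65 pos [470.3  70.  210.8] jaw 17.2 q6 -0.4 grip 0.61 F [-0.2  0.4 -3.4] | shift [23.85 14.98  1.1 ] twist -0.1 tiltz [ 0.004 -0.    -1.   ]
```

>>> step_arm:
  plan: "23.9 15 0 0 30;23.9 15 0 0 30;23.9 15 0 0 30;23.9 15 0 0 30;23.9 15 0 0 30;23.9 15 0 0 30;23.9 15 0 0 30;23.9 15 0 0 30;23.9 15 3 0 30;23.9 15 3 0 30"

```text
time_s: 11.65
eef_pos: [540.5, 340.8, 174.9]
ee_rot: [-0.002, 0.594, 0.805, -0.004]
force: [0.1, -1.0, -2.7]
grip_width: 0.607
```

```bash
python3 go.py 542.7 342.2 60 17.3
```

```text
t 11.65 pos [540.5 340.8 174.9] jaw 17.2 q6 0.08 grip 0.607 F [ 0.1 -1.  -2.7] | shift [ 0.08  0.35 11.49] twist -0.1 tiltz [-0.008 -0.003 -1.   ]
```

>>> step_arm:
  plan: "0 0.2 0 0 30;0 0.2 2 0 30;0 0.2 5 0 30;0 0.2 8 0 30;0 0.2 10 0 30;0 0.2 11 0 30;0 0.2 11.2 0 30;0 0.2 11.2 0 30;0 0.2 11.2 0 30"

```text
time_s: 12.55
eef_pos: [544.9, 343.5, 68.9]
ee_rot: [0.001, 0.593, 0.805, 0.001]
force: [-0.4, -0.1, -1.4]
grip_width: 0.608
```

```bash
python3 go.py 542.7 342.2 52 17.3
```

```text
t 12.55 pos [544.9 343.5  68.9] jaw 17.2 q6 0.08 grip 0.608 F [-0.4 -0.1 -1.4] | shift [-0.06 -0.25  1.69] twist -0.1 tiltz [ 0.002  0.001 -1.   ]
```

>>> step_arm:
  plan: "-0.1 -0.25 0.6 0 30;-0.1 -0.25 1 0 30;-0.1 -0.25 1.2 0 30;-0.1 -0.25 1.4 0 30;-0.1 -0.25 1.55 0 30;-0.1 -0.25 1.6 0 30;-0.1 -0.25 1.6 0 30"

```text
time_s: 13.25
eef_pos: [542.0, 341.8, 53.8]
ee_rot: [0.0, 0.593, 0.805, 0.0]
force: [-9.1, -5.5, 16.9]
grip_width: 0.607
```

>>> step_arm:
  plan: "0 0 0 0 100;0 0 0 0 100;0 0 0 0 100;0 0 0 0 100;0 0 -3 0 100;0 0 -8 0 100;0 0 -13 0 100;0 0 -15 0 100;0 0 -15 0 100"

```text
time_s: 14.15
eef_pos: [543.2, 342.1, 204.9]
ee_rot: [0.002, 0.593, 0.805, 0.003]
force: [0.6, 0.5, -1.1]
grip_width: 1.003
```

Run:
```python
from m import *
from go import go
p,d,i=cap('wrist'); W=world(d,i,True); P=W.reshape(-1,3); P=P[~np.isnan(P[:,0])]
for c in [(542,342),(563,278),(522.5,406.5)]: print('can',circ(P,c,32,86,100))
go(410.5,179.5,200,17.2)
```

```text
can (4209, array([540.9, 342.2,  26.9]))
can (3356, array([561.9, 278.4,  27.2]))
can (4641, array([522.5, 406. ,  26.8]))
t 14.2 pos [542.4 341.7 202.1] jaw 17.2 q6 0.08 grip 0.996 F [0.1 0.3 0.4] | shift [-11.58 -17.4    0.17] twist 0.0 tiltz [ 0.002  0.001 -1.   ]
```

Both cans stand in a row with the old one. The tin is next.

>>> step_arm:
  plan: "-11.6 -17.4 0 0 100;-11.6 -17.4 0 0 100;-11.6 -17.4 0 0 100;-11.6 -17.4 0 0 100;-11.6 -17.4 0 0 100;-11.6 -17.4 0 0 100;-11.6 -17.4 0 0 100;-11.6 -17.4 0 0 100"

```text
time_s: 15.0
eef_pos: [410.9, 180.0, 200.8]
ee_rot: [-0.0, 0.593, 0.805, -0.0]
force: [0.3, 0.5, -0.3]
grip_width: 1.001
```

Run:
```python
from m import *
from go import go
p,d,i=cap('wrist','w_tin.png'); W=world(d,i,True); P=W.reshape(-1,3); P=P[~np.isnan(P[:,0])]
print(rect(P,(410,180),45,86,97)); print(rect(P,(410,180),45,79,97))
go(410.5,179.5,48,17.2)
```

```text
(3067, array([409.2, 178.6,  54.4,  30.6,  18. ]))
(3814, array([409.2, 179. ,  60.2,  35. ,  17.7]))
t 15.05 pos [410.8 180.  200.8] jaw 17.3 q6 -0.15 grip 0.997 F [-0.3  0.8 -0.3] | shift [-0.04 -0.03 15.28] twist 0.1 tiltz [-0.001  0.    -1.   ]
```

>>> step_arm:
  plan: "0 -0.2 5 -0.5 100;0 -0.2 10 -0.5 100;0 -0.2 13 -0.5 100;0 -0.2 15.2 -0.5 100;0 -0.2 15.2 -0.5 100;0 -0.2 15.2 -0.5 40;0 -0.2 15.2 -0.5 40;0 -0.2 15.2 -0.5 40;0 -0.2 15.2 -0.5 40;0 -0.2 15.2 -0.5 40"

```text
time_s: 16.05
eef_pos: [409.4, 178.9, 50.7]
ee_rot: [0.001, 0.59, 0.808, 0.001]
force: [0.1, 1.4, 7.1]
grip_width: 0.692
```

>>> step_arm:
  plan: "0 0 0 0 40;0 0 0 0 40;0 0 -2 0 40;0 0 -5 0 40;0 0 -10 0 40;0 0 -15 0 40;0 0 -16 0 40;0 0 -16 0 40"

```text
time_s: 16.85
eef_pos: [408.9, 178.8, 210.9]
ee_rot: [0.001, 0.59, 0.808, 0.001]
force: [-0.3, -0.8, -1.8]
grip_width: 0.692
```

```bash
python3 go.py 642.8 14.4 210 -2.1
```

```text
t 16.85 pos [408.9 178.8 210.9] jaw 17.8 q6 -0.16 grip 0.692 F [-0.3 -0.8 -1.8] | shift [-22.79  17.27   0.17] twist 19.9 tiltz [ 0.004  0.001 -1.   ]
```

>>> step_arm:
  plan: "-22.8 17.3 0 19.9 40;-22.8 17.3 0 19.9 40;-22.8 17.3 0 19.9 40;-22.8 17.3 0 19.9 40;-22.8 17.3 0 19.9 40;-22.8 17.3 0 19.9 40;-22.8 17.3 0 19.9 40;-22.8 17.3 0 19.9 40;-22.8 17.3 2 19.9 40;-22.8 17.3 2 19.9 40"

```text
time_s: 17.85
eef_pos: [640.7, 15.4, 186.4]
ee_rot: [-0.002, 0.72, 0.694, -0.002]
force: [-0.2, 0.2, -1.6]
grip_width: 0.694
```

Run:
```python
from m import *
from go import go
go(642.8,14.4,60,-2.1)
p,d,i=cap('wrist','w_tray.png'); W=world(d,i,True); P=W.reshape(-1,3); P=P[~np.isnan(P[:,0])]
print('tray',rect(P,(643,14.4),105,27,40))
for s in (-1,1): print('nb',rect(P,(643+s*2,14.4+s*55),40,88,99))
```

```text
t 17.85 pos [640.7  15.4 186.4] jaw -2.1 q6 -0.12 grip 0.694 F [-0.2  0.2 -1.6] | shift [-0.1   0.29 12.64] twist 0.0 tiltz [-0.006  0.001 -1.   ]
tray (1766, array([644.6,  50.5,  94. ,  82.4,  87.1]))
nb (0, array([0., 0., 0., 0., 0.]))
nb (3851, array([645.3,  68. ,  31.3,  54. ,  87.8]))
```

View pics/w_tray.png

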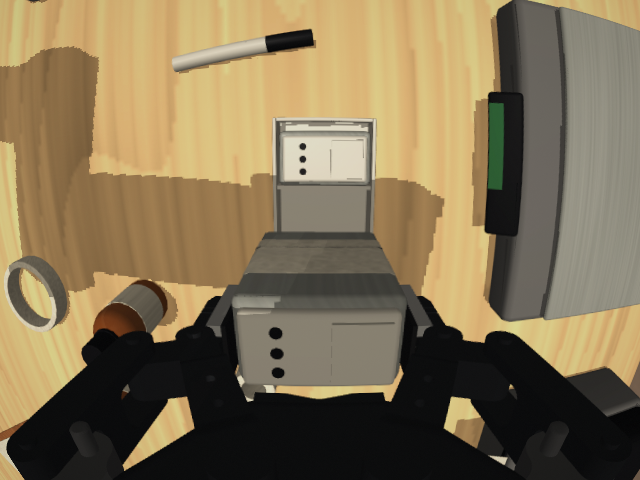

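The wrist picture shows the held tin at (320,330), in line with the tray. The far neighbour is at (325,160). The tray centre measures about (644, 13.5).

>>> step_arm:
  plan: "0 0.2 2 0 40;0 0.2 5 0 40;0 0.2 8 0 40;0 0.2 11 0 40;0 0.2 12.3 0 40;0 0.2 12.3 0 40;0 0.2 12.3 0 40;0 0.2 12.3 0 40"

```text
time_s: 18.7
eef_pos: [645.5, 14.1, 68.3]
ee_rot: [0.001, 0.72, 0.694, 0.001]
force: [-0.2, -0.0, -1.3]
grip_width: 0.693
```

```bash
python3 go.py 643.8 13.7 52 -2.1
```

```text
t 18.7 pos [645.5  14.1  68.3] jaw -2.1 q6 -0.12 grip 0.693 F [-0.2 -0.  -1.3] | shift [-0.05 -0.17  1.63] twist -0.0 tiltz [ 0.003 -0.    -1.   ]
```

>>> step_arm:
  plan: "-0.05 -0.2 0.6 0 40;-0.05 -0.2 1 0 40;-0.05 -0.2 1.2 0 40;-0.05 -0.2 1.4 0 40;-0.05 -0.2 1.5 0 40;-0.05 -0.2 1.6 0 40;-0.05 -0.2 1.6 0 40"

```text
time_s: 19.4
eef_pos: [642.4, 13.8, 53.6]
ee_rot: [0.0, 0.72, 0.694, -0.0]
force: [-14.0, 1.5, 24.7]
grip_width: 0.695
```

>>> step_arm:
  plan: "0 0 0 0 100;0 0 0 0 100;0 0 0 0 100;0 0 0 0 100;0 0 -3 0 100;0 0 -8 0 100;0 0 -13 0 100;0 0 -17 0 100;0 0 -18 0 100"

```text
time_s: 20.3
eef_pos: [643.9, 13.6, 235.6]
ee_rot: [0.003, 0.72, 0.694, 0.002]
force: [0.1, 0.4, 0.2]
grip_width: 1.002
```

Run:
```python
from m import *
from go import go
p,d,i=cap('wrist'); W=world(d,i,True); P=W.reshape(-1,3); P=P[~np.isnan(P[:,0])]
print('tin',rect(P,(643,14),32,88,100)); q=P[(np.hypot(P[:,0]-643,P[:,1]-14)<15)]; print(np.median(q[:,2]))
go(453.5,-71.5,230,-47)
```

```text
tin (2462, array([642.1,  13.6,  32.1,  55. ,  85.5]))
321.41616097917324
t 20.35 pos [643.7  13.6 234.4] jaw -2.2 q6 -0.12 grip 1.0 F [1.5 0.2 0.7] | shift [ -9.22 -18.68   0.33] twist 44.8 tiltz [ 0.006 -0.001 -1.   ]
```

>>> step_arm:
  plan: "-9.2 -18.7 0 40.8 100;-9.2 -18.7 0 40.8 100;-9.2 -18.7 0 40.8 100;-9.2 -18.7 0 40.8 100;-9.2 -18.7 0 40.8 100;-9.2 -18.7 0 40.8 100;-9.2 -18.7 0 40.8 100;-9.2 -18.7 0 40.8 100"

```text
time_s: 21.15
eef_pos: [452.9, -70.8, 229.6]
ee_rot: [-0.0, 0.916, 0.401, -0.0]
force: [0.1, -0.5, 0.1]
grip_width: 0.999
```

Run:
```python
from m import *
from go import go
p,d,i=cap('wrist'); W=world(d,i,True); P=W.reshape(-1,3); P=P[~np.isnan(P[:,0])]
n,c=circ(P,(453.5,-71.5),35,108,121); print(n,c); go(c[0],c[1],86,-43)
```

```text
998 [454.3 -72.8  13.2]
t 21.2 pos [452.8 -70.8 229.7] jaw -42.8 q6 0.34 grip 0.999 F [-0.1 -0.7  0.5] | shift [-0.04  0.26 14.37] twist 0.2 tiltz [-0.001  0.    -1.   ]
```

>>> step_arm:
  plan: "0 0.25 5 0 100;0 0.25 10 0 100;0 0.25 13 0 100;0 0.25 14.2 0 100;0 0.25 14.2 0 100;0 0.25 14.2 0 10;0 0.25 14.2 0 10;0 0.25 14.2 0 10;0 0.25 14.2 0 10;0 0.25 14.2 0 10"

```text
time_s: 22.2
eef_pos: [454.4, -72.9, 89.0]
ee_rot: [0.0, 0.917, 0.399, 0.0]
force: [-0.8, 0.6, 5.9]
grip_width: 0.287
```

>>> step_arm:
  plan: "0 0 0 0 10;0 0 0 0 10;0 0 0 0 10;0 0 0 0 10"

```text
time_s: 22.6
eef_pos: [454.4, -72.9, 89.0]
ee_rot: [0.0, 0.917, 0.399, 0.0]
force: [-0.8, 1.5, 5.3]
grip_width: 0.287
```

>>> step_arm:
  plan: "0 0 -2 0 10;0 0 -5 0 10;0 0 -10 0 10;0 0 -15 0 10;0 0 -16 0 10;0 0 -16 0 10"

```text
time_s: 23.2
eef_pos: [454.4, -73.0, 249.3]
ee_rot: [0.001, 0.917, 0.399, 0.001]
force: [-0.8, -0.3, -3.1]
grip_width: 0.281
```

```bash
python3 go.py 520 -312.8 245 -43
```

```text
t 23.2 pos [454.4 -73.  249.3] jaw -43.0 q6 0.33 grip 0.281 F [-0.8 -0.3 -3.1] | shift [-13.08  21.14   0.48] twist 0.0 tiltz [ 0.003 -0.001 -1.   ]
```

>>> step_arm:
  plan: "-13.1 21.1 0 0 10;-13.1 21.1 0 0 10;-13.1 21.1 0 0 10;-13.1 21.1 0 0 10;-13.1 21.1 0 0 10;-13.1 21.1 0 0 10;-13.1 21.1 0 0 10;-13.1 21.1 0 0 10;-13.1 21.1 0 0 10"

```text
time_s: 24.1
eef_pos: [519.2, -311.3, 248.0]
ee_rot: [-0.0, 0.917, 0.4, -0.0]
force: [0.3, -0.4, -0.8]
grip_width: 0.289
```

Run:
```python
from m import *
from go import go
p,d,i=cap('wrist','w_box.png'); W=world(d,i,True); P=W.reshape(-1,3); P=P[~np.isnan(P[:,0])]
for c in [(523,-381),(589,-311)]: print(circ(P,c,35,112,125))
go(520,-312.8,110,-43)
```

```text
(655, array([ 522.6, -383.7,   13.1]))
(927, array([ 590.2, -311.8,   13.1]))
t 24.15 pos [ 519.3 -311.4  248.3] jaw -42.9 q6 0.01 grip 0.286 F [ 0.3 -0.  -1.6] | shift [-0.05  0.15 13.83] twist 0.1 tiltz [-0.  0. -1.]
```

View pics/w_box.png

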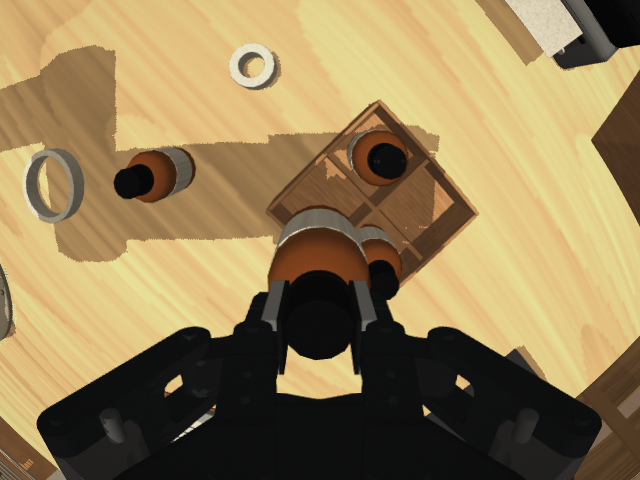

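The picture shows the held bottle at (320,290) over the near free cell. Both carton bottles are standing, with caps at (387,160) and (383,280). The midpoint of those two confirms the carton centre.

>>> step_arm:
  plan: "-0.05 0.2 0 0 10;-0.05 0.2 3 0 10;-0.05 0.2 6 0 10;-0.05 0.2 9 0 10;-0.05 0.2 11.5 0 10;-0.05 0.2 13 0 10;-0.05 0.2 13.7 0 10;-0.05 0.2 13.7 0 10;-0.05 0.2 13.7 0 10"

```text
time_s: 25.05
eef_pos: [520.8, -314.5, 112.4]
ee_rot: [0.001, 0.917, 0.399, 0.0]
force: [-0.8, 0.1, -1.7]
grip_width: 0.286
```

```bash
python3 go.py 520.2 -313.5 93 -43
```

```text
t 25.05 pos [ 520.8 -314.5  112.4] jaw -42.9 q6 0.01 grip 0.286 F [-0.8  0.1 -1.7] | shift [ 0.03 -0.11  1.94] twist 0.1 tiltz [ 0.001 -0.001 -1.   ]
```

>>> step_arm:
  plan: "0 -0.1 0.5 0 10;0 -0.1 1 0 10;0 -0.1 1.4 0 10;0 -0.1 1.6 0 10;0 -0.1 1.8 0 10;0 -0.1 1.9 0 10;0 -0.1 1.95 0 10;0 -0.1 1.95 0 10"

```text
time_s: 25.85
eef_pos: [519.8, -313.7, 93.1]
ee_rot: [0.0, 0.917, 0.399, 0.0]
force: [-3.0, 2.3, 7.4]
grip_width: 0.283
```

>>> step_arm:
  plan: "0 0 0 0 65;0 0 0 0 65;0 0 0 0 65;0 0 0 0 65;0 0 -3 0 65;0 0 -8 0 65;0 0 -13 0 65;0 0 -14 0 65;0 0 -14 0 65"

```text
time_s: 26.75
eef_pos: [520.1, -313.9, 233.5]
ee_rot: [0.002, 0.917, 0.399, 0.001]
force: [-0.8, -0.4, -0.7]
grip_width: 0.653
```

Run:
```python
from m import *
from go import go
p,d,i=cap('wrist'); W=world(d,i,True); P=W.reshape(-1,3); P=P[~np.isnan(P[:,0])]
print(circ(P,(520,-313.5),30,112,125))
go(427.5,-176.5,230,-43)
```

```text
(1004, array([ 519.7, -313.6,   13.2]))
t 26.8 pos [ 519.5 -313.5  231.2] jaw -43.0 q6 0.01 grip 0.65 F [-0.1  0.3 -0.6] | shift [  3.75 -16.07   0.13] twist 0.0 tiltz [-0.  0. -1.]
```

>>> step_arm:
  plan: "3.8 -16.1 0 0 100;3.8 -16.1 0 0 100;3.8 -16.1 0 0 100;3.8 -16.1 0 0 100;3.8 -16.1 0 0 100;3.8 -16.1 0 0 100;3.8 -16.1 0 0 100"

```text
time_s: 27.5
eef_pos: [428.0, -176.8, 230.9]
ee_rot: [-0.001, 0.917, 0.399, -0.0]
force: [-0.9, 0.2, 0.2]
grip_width: 0.997
```

Run:
```python
from m import *
from go import go
p,d,i=cap('wrist'); W=world(d,i,True); P=W.reshape(-1,3); P=P[~np.isnan(P[:,0])]
n,c=circ(P,(427.5,-176),35,108,121); print(n,c); go(c[0],c[1],86,-43)
```

```text
978 [ 426.9 -177.8   13.1]
t 27.55 pos [ 428.  -176.8  231. ] jaw -43.0 q6 0.1 grip 0.998 F [0.5 0.2 0. ] | shift [-0.14  0.   14.5 ] twist 0.0 tiltz [-0.001  0.001 -1.   ]
```

>>> step_arm:
  plan: "-0.15 0 5 0 100;-0.15 0 10 0 100;-0.15 0 13 0 100;-0.15 0 14.3 0 100;-0.15 0 14.3 0 100;-0.15 0 14.3 0 10;-0.15 0 14.3 0 10;-0.15 0 14.3 0 10;-0.15 0 14.3 0 10;-0.15 0 14.3 0 10"

```text
time_s: 28.55
eef_pos: [427.1, -177.4, 89.5]
ee_rot: [0.001, 0.917, 0.399, 0.0]
force: [1.1, -1.4, 4.9]
grip_width: 0.286
```

>>> step_arm:
  plan: "0 0 0 0 10;0 0 0 0 10;0 0 0 0 10;0 0 -2 0 10;0 0 -5 0 10;0 0 -10 0 10;0 0 -15 0 10;0 0 -17 0 10;0 0 -17 0 10;0 0 -17 0 10"

```text
time_s: 29.55
eef_pos: [426.3, -176.8, 257.6]
ee_rot: [-0.001, 0.917, 0.399, -0.0]
force: [-0.2, 0.4, -1.6]
grip_width: 0.287
```

```bash
python3 go.py 592.5 -381.2 255 -43
```

```text
t 29.55 pos [ 426.3 -176.8  257.6] jaw -43.0 q6 0.1 grip 0.287 F [-0.2  0.4 -1.6] | shift [-3.63 26.09  0.21] twist 0.0 tiltz [-0.001  0.001 -1.   ]
```

>>> step_arm:
  plan: "-3.6 26.1 0 0 10;-3.6 26.1 0 0 10;-3.6 26.1 0 0 10;-3.6 26.1 0 0 10;-3.6 26.1 0 0 10;-3.6 26.1 0 0 10;-3.6 26.1 0 0 10;-3.6 26.1 2 0 10;-3.6 26.1 3 0 10;-3.6 26.1 3 0 10"

```text
time_s: 30.55
eef_pos: [592.3, -380.2, 226.6]
ee_rot: [-0.002, 0.917, 0.399, -0.001]
force: [-0.5, 1.1, -0.2]
grip_width: 0.288
```

```bash
python3 go.py 592.5 -381.2 110 -43
```

```text
t 30.55 pos [ 592.3 -380.2  226.6] jaw -42.9 q6 0.01 grip 0.288 F [-0.5  1.1 -0.2] | shift [-0.06  0.14 11.66] twist 0.1 tiltz [-0.003  0.003 -1.   ]
```

>>> step_arm:
  plan: "-0.05 0.1 2 0 10;-0.05 0.1 4 0 10;-0.05 0.1 6.5 0 10;-0.05 0.1 9 0 10;-0.05 0.1 10.7 0 10;-0.05 0.1 11.4 0 10;-0.05 0.1 11.4 0 10;-0.05 0.1 11.4 0 10"

```text
time_s: 31.35
eef_pos: [593.9, -382.6, 116.3]
ee_rot: [0.001, 0.917, 0.399, 0.0]
force: [-0.2, -0.3, -0.6]
grip_width: 0.287
```

```bash
python3 go.py 592.5 -381.2 93.3 -43
```

```text
t 31.35 pos [ 593.9 -382.6  116.3] jaw -42.9 q6 0.01 grip 0.287 F [-0.2 -0.3 -0.6] | shift [ 0.   -0.21  2.3 ] twist 0.1 tiltz [ 0.002 -0.001 -1.   ]
```

>>> step_arm:
  plan: "0 -0.2 0.6 0 10;0 -0.2 1.2 0 10;0 -0.2 1.6 0 10;0 -0.2 1.8 0 10;0 -0.2 2 0 10;0 -0.2 2.1 0 10;0 -0.2 2.2 0 10;0 -0.2 2.2 0 10"

```text
time_s: 32.15
eef_pos: [592.3, -381.2, 93.6]
ee_rot: [0.0, 0.917, 0.399, 0.0]
force: [-0.7, 0.3, 2.5]
grip_width: 0.286
```

>>> step_arm:
  plan: "0 0 0.05 0 10;0 0 0.05 0 65;0 0 0.05 0 65;0 0 0.05 0 65;0 0 0.05 0 65;0 0 -3 0 65;0 0 -8 0 65;0 0 -13 0 65;0 0 -13 0 65"

```text
time_s: 33.05
eef_pos: [593.7, -382.4, 231.3]
ee_rot: [0.006, 0.917, 0.399, 0.003]
force: [-0.4, -0.0, -0.4]
grip_width: 0.65
```

>>> step_arm:
  plan: "8 -10 0 0 65;8 -20 0 0 65;8 -20 0 0 65;8 -20 0 0 65;8 -20 0 0 65;8 -20 0 0 65;8 -20 0 0 65"

```text
time_s: 33.75
eef_pos: [500.6, -186.7, 223.0]
ee_rot: [0.0, 0.917, 0.399, 0.0]
force: [-0.9, 0.7, -0.2]
grip_width: 0.65
```

Run:
```python
from m import *
for n in ['scene','side']:
    p,d,i=cap(n,n+'1.png'); P=world(d,i).reshape(-1,3); P=P[~np.isnan(P[:,0])]
    print(n,'tin',rect(P,(643,14),30,89,100))
    for k,c,z,r in [('bA',(520,-313.5),119,25),('bB',(592.5,-381),119,25),('c1',(562,278),91,32),('c0',(541,342),91,32),('cold',(522.5,406),91,32),('jug',(347,310),85,70)]:
        print(k,circ(P,c,r,z-4,z+5))
a=cv2.imread('pics/scene1.png')[110:390,120:560]; b=cv2.imread('pics/side1.png')[120:480,100:560]
cv2.imwrite('pics/fin.png',np.hstack([cv2.resize(a,(400,255)),cv2.resize(b,(326,255))]))
cv2.imwrite('pics/fin.png',cv2.resize(a,(800,509)))
```

```text
scene tin (265, array([643.7,  15.5,  31.2,  54.1,  88.9]))
bA (62, array([ 520.5, -312.6,   14.2]))
bB (71, array([ 592. , -378.8,   14.6]))
c1 (397, array([563. , 279.5,  27.1]))
c0 (413, array([541.3, 343.6,  27.8]))
cold (411, array([522.5, 406.3,  28.2]))
jug (116, array([347.1, 312.4,  38.3]))
side tin (209, array([640.5,  13.8,  31.3,  53.1,  86.6]))
bA None
bB None
c1 (507, array([561.8, 279.2,  28.1]))
c0 (587, array([540. , 342.8,  27.8]))
cold (695, array([521.6, 406.1,  27.7]))
jug (360, array([340.8, 310.2,  42.9]))
```

View pics/fin.png

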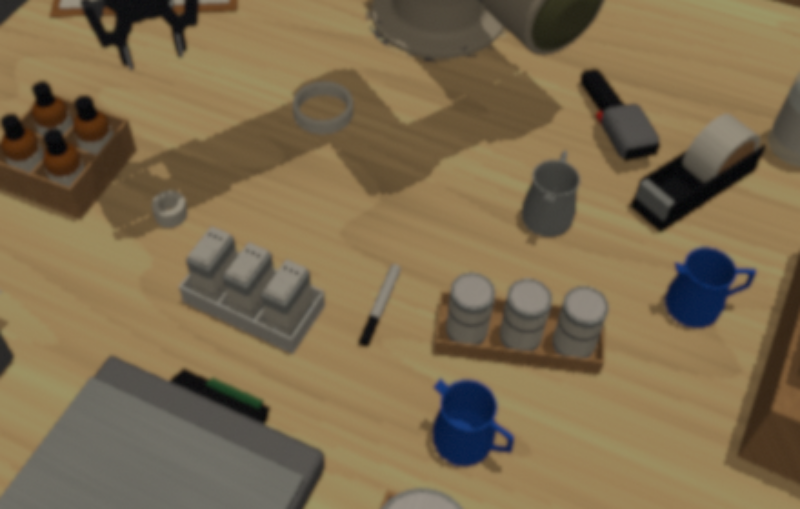

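The final view shows four bottles in the carton around (55,130), three tins in the white tray at (210–287,260–295) and three cans in the can tray at (470–583,310). The jug is unmoved at (550,195) and the arm is clear of everything, so I'm handing the job in.

```bash
python3 -c "
from rig import workorder; print(workorder.finish_job())"
```

```text
the job is handed in; nothing more can be done
None
```

All five pieces are put away, and I handed the job in at about 34 s of the 136 s allowed. Both cans are in the can tray, the spice tin is in the middle bay, and both bottles are in the free carton cells. I lowered each one until the wrist felt the tray floor, then let go.

- **Placement:** in the last checks all five stood upright, within about 3 mm of where I aimed.
- **Left alone:** the old can measures within 1 mm of its start. The jug shows at the same place in the scene picture. Its fitted centre differs by 2.5–7 mm from the first reading, which I put down to a poor fit of the spouted rim, since the arm never came near it.
- **Not confirmed:** the side camera gave no reading on the bottles in the carton at the end. The scene camera measured both, and the wrist camera also confirmed the first.

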